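# Empty the last mints from a shaker on a swing stand

## Robot

A 6-joint arm with a two-finger parallel gripper is mounted at the origin on the work surface; the furniture and walls round the work are solid. World frame = base frame: x ahead of the robot, y to its left, z up, the work surface at z = 0. Lengths are in m, angles in rad, forces in N, time in s.
With the tool pointing down it reaches from about 0.35 to 0.975 m from the base axis. Payload 4.9 kg.
Tool frame: the origin (TCP) lies on the centre line of the jaws, within the pads' length; the fingertips stand 14 mm ahead of it and the grasp point (between the pads) lies 5 mm behind it (manip.nose_length is the distance from the TCP to the fingertips, in m); z points along the fingers, y is the line along which they close (so a half turn about z gives the same grasp; the last joint's range is limited). The gripper opens to 85 mm and grips with 20 to 120 N. Pads are 22 mm wide; open, the fingers measure 114 mm over their backs; the gripper's body (76 mm by 85 mm) begins 54 mm behind the grasp point. The pads swing forward as they close: fully open they stand 13 mm farther back than shut.
Start: joints at [1.15, 0.053, 1.613, -0, 1.476, -0.119], TCP at [0.186, 0.597, 0.245] pointing down, gripper open.
Joint ranges: [-3.01, 3.01], [-1.01, 2.22], [0.06, 2.58], [-1.02, 4.17], [0.09, 2.62], [-3.14, 3.14]. Speed limits (rad/s): [2.57, 2.57, 3.14, 3.14, 3.14, 3.14].

## Interface

Orientations are given as a unit quaternion [w, x, y, z].
In Python, from plant import manip, imaging gives the robot as it stands.
- The arm moves only by the tool play_rows, never from a script. Its argument "commands" is a list of rows, each a list of 6 numbers: the shift along the tool's x, y, z in mm, then the turn, a rotation vector about the tool's x, y, z in degrees. A call has 1 to 5 rows; each row shifts and turns the commanded pose from where the row before left it, along the tool's axes as they then stand; what a row does not reach is not made up. A row lasts 1/12 s, in which the tool goes at most 41.7 mm and 7.16 degrees, less where a joint would pass 70% of its speed; a pose out of reach is approached as far as the arm can. A call is refused whole if a number of a shift passes 41.7 or a number of a turn 7.16, either way. A call with a gripper value outside its range is refused whole. "hand" is the finger opening in mm, from 0 to 85.4, set as the call begins (left out, the last holds). The fingers move at their own pace and stop on an object; the grip force is fixed at half the most. Time passes only in rows, so rows that do not move let the fingers close. It gives the time, the measured TCP pose, the force, the opening and the grip force at its end, in the units of the state.
- manip.state(): the state, without advancing time (a new reading comes with each control period).
- imaging.grab_frame(name): name is "side" or "top" or "wrist"; returns a dict with "image" (480x640x3 uint8, red, green, blue), "fx", "fy", "cx", "cy" (pixels), "k1" (the pictures are not rectified: a ray, as slopes to the right and down, at radius r is drawn at 1 + k1 r^2 times it, then the intrinsics apply), "R" (3x3) and "t" (3): a world point X has camera coordinates R X + t; the wrist camera has in their place "mount" (4x4, takes a point from camera to tool coordinates, whose origin is the TCP and whose axes are the flange's). Camera axes: x right, y down, z forward; pixel columns grow to the right and rows downward; lengths in m; the calibration is good to about 2 mm. A picture is of the moment at which its call begins: read the wrist's pose just before it. There is no depth.
- manip.job_done(): hands the job in; it is judged then, once.
The state is a dict: "time": time; "joint_pos": joint angles; "joint_vel": joint speeds; "joint_efforts": joint torques, N m; "tool_pos": TCP position; "tool_rot": TCP orientation; "contact_force": force on the tool from outside, world axes, zero at the start; "ft_torque": the same for the moment, N m; "gripper_width": opening from 0.0 (shut) to 1.0 (fully open); "grasp_force": force on a finger pad.
Only numpy, scipy, OpenCV 4.12 (cv2) and the standard library are available. Lean on these libraries where they do the work, as an engineer would, in place of code of your own. Each camera call takes 0.05 s, during which the arm holds its last target. There are 200 camera calls.

## Task

Empty the mint shaker into the wooden tray. Unscrew its perforated cap (anticlockwise) and stand the cap right way up on the cork coaster, and slide the tray along the board, without lifting it, until its edge nearest the shaker meets the scribed line; only then tip the shaker over in its stand so that the mints still inside roll out of the open mouth and into the tray. Leave the cap on the coaster and the tray on the line, and do not disturb the rubber stamp or the sticky notes nearby.

Things in the scene. Friction and masses are not known exactly. Their poses are not given: they have to be found in the camera images.
- cap_mid (a point): centre (half-way up) of the round perforated steel cap, 61 mm in diameter, 40 mm high, z up through its top; its open underside sits over the jar's neck, 4 mm above the shoulder. Two lugs hold it: pulled straight up it stays; turned anticlockwise (seen from above) 1.1 to 1.6 rad from its start it is free and lifts off (36 mm until clear). It turns easily; clockwise it meets a stop
- pivot (a point): middle of the shaker's swing axis in the fixed stand, 140 mm above the desk; x along the axis, y level, z up; the shaker tips towards -y of this frame, where the tray is. Two steel uprights flank the jar at x = -52 to -42 and 42 to 52 mm, y = -6 to 30 mm, tops 18 mm above this point
- mouth (a point): centre of the jar's open mouth (36 mm inside), 90 mm above the pivot while upright; z points out of it. Glass jar: 50 mm in diameter from 54 mm below to 30 mm above the pivot, tapering to a neck 42 mm in diameter from 50 to 90 mm above it; on the neck, 53 to 66 mm above the pivot, two lugs stand out to 26 mm radius at +x and -x
- shaker (a joint): tilt of the shaker about the swing axis, rad: 0 upright (a stop), growing as the mouth goes over towards the tray, 2.2 at most (a stop); stiff, it stays where it is left; about 3 N sideways at the neck moves it. Near 2 rad the mints roll out
- line (a point): middle of the black scribed line on the top of the light wooden board (190 x 340 mm, 8 mm thick, fixed, carries the stand); the line runs along x across the whole board, 45 mm to the tray's side of the pivot; axes as the pivot's: the tray slides towards +y until its edge is at y = 0
- tray_mid (a point): centre (half-way up) of the open dark wooden tray, 150 mm (its x) by 130 mm (its y) by 45 mm high, walls and floor 5 mm, 0.45 kg, loose on the board, 50 to 85 mm short of the line and a little askew; its +y side faces the shaker
- edge_a (a point): one end (-x corner) of the tray's lower edge nearest the shaker; this edge must meet the line
- edge_b (a point): other end (+x corner) of the same edge
- coaster_top (a point): centre of the top of a round cork coaster, 96 mm in diameter, 5 mm thick, fixed on the desk
- mint0_center (a point): centre of a white ball-shaped mint, 16 mm in diameter, 12 g, inside the shaker (three in all)
- mint1_center (a point): centre of a white ball-shaped mint, 16 mm in diameter, 12 g, inside the shaker (three in all)
- mint2_center (a point): centre of a white ball-shaped mint, 16 mm in diameter, 12 g, inside the shaker (three in all)
- rubber_stamp: wooden rubber stamp, 26 x 60 x 74 mm high, origin at the centre of its underside; bystander, not to be disturbed
- sticky_notes: pad of sticky notes, 76 x 76 x 23 mm high, origin at the centre of its underside; bystander, not to be disturbed
Mind the look-alikes: they are no part of the job. Of the things shaped like the part that bears tray_mid, the dark wooden one is meant.

How it is judged:
On the way, in this order (a step that is already met when the one before it is completed fails the run):
1. the cap stands right way up on the coaster and the tray's edge is on the line, the shaker still upright with the mints in it (horizontal distance between cap_mid and coaster_top below 0.03 m and z of cap_mid in the frame of coaster_top between 0.015 and 0.025 m and angle between cap_mid's own z axis and vertical below 0.1 rad and y of edge_a in the frame of line between -0.006 and 0.006 m and y of edge_b in the frame of line between -0.006 and 0.006 m and value of joint shaker below 0.5 rad), for 0.2 s.
2. the shaker is tipped over (value of joint shaker above 1.6 rad), for 0.1 s.
At the end, for the whole second after the job is handed in: All three mints lie in the tray, both ends of the tray's near edge are within 6 mm of the scribed line, and the cap stands right way up on the coaster, its centre within 30 mm of the coaster's, all released and at rest (x of mint0_center in the frame of tray_mid between -0.07 and 0.07 m and y of mint0_center in the frame of tray_mid between -0.06 and 0.06 m and z of mint0_center in the frame of tray_mid between -0.0225 and 0.015 m and x of mint1_center in the frame of tray_mid between -0.07 and 0.07 m and y of mint1_center in the frame of tray_mid between -0.06 and 0.06 m and z of mint1_center in the frame of tray_mid between -0.0225 and 0.015 m and x of mint2_center in the frame of tray_mid between -0.07 and 0.07 m and y of mint2_center in the frame of tray_mid between -0.06 and 0.06 m and z of mint2_center in the frame of tray_mid between -0.0225 and 0.015 m and horizontal distance between cap_mid and coaster_top below 0.03 m and z of cap_mid in the frame of coaster_top between 0.015 and 0.025 m and angle between cap_mid's own z axis and vertical below 0.1 rad and y of edge_a in the frame of line between -0.006 and 0.006 m and y of edge_b in the frame of line between -0.006 and 0.006 m and linear speed of each of cap, tray below 0.02 m/s); the robot touches nothing.
It fails at once if the tray is lifted more than 15 mm off the board (z of tray_mid in the frame of line above 0.0375 m).
It fails at once if the stamp or sticky notes are moved more than 25 mm (distance of any of rubber_stamp, sticky_notes from where it was at the start of the episode above 0.025 m).
It also fails if it takes over 72 s, if anything falls off the work surface, if the arm or the gripper's body presses on something with over 40 N, if the wrist force passes 120 N, or if a joint passes its speed limit or range.

## Working session

There is one attempt and no reset: what is moved stays moved. The work goes in short steps, Python scripts to look and compute and a tool call to move; the robot and the scene stay as the last step left them, time stands still between calls to the robot, and variables do not carry over. Pictures are saved under pics/ and viewed, at most 10 in all, crops included, and the job is handed in when it is done.

Besides the shell and the picture viewer there is one more tool, called after "Call:" as name([rows], argument=value, ...), one row to a line, values as JSON. play_rows: Moves the arm, as the interface text tells. Its arguments: {"type":"object","properties":{"commands":{"type":"array","items":{"type":"array","items":{"type":"number"}}},"hand":{"type":"number"}},"required":["commands"]}

```bash
mkdir -p pics; ls
python3 - <<'E'
from plant import manip, imaging
import cv2
s=manip.state();print(s)
for n in("side","top"):
    f=imaging.grab_frame(n)
    cv2.imwrite(f"pics/{n}0.png",f["image"][:,:,::-1])
    print({k:v for k,v in f.items() if k!="image"})
f=imaging.grab_frame("wrist");print({k:v for k,v in f.items() if k!="image"})
E
```

```text
pics
{'time': 0.0, 'joint_pos': array([ 1.15000078e+00,  5.33789613e-02,  1.61429849e+00,  7.75800716e-06,
        1.47598294e+00, -1.18988270e-01]), 'joint_vel': array([ 0.00154794, -0.00039949,  0.0007582 , -0.00159855, -0.00188014,
        0.00090259]), 'joint_efforts': array([ 2.50899584e-04, -3.93667138e+01, -3.70181179e+01, -4.92718596e-05,
        6.78619574e-03, -4.99102839e-06]), 'tool_pos': array([0.18552624, 0.59620976, 0.2440466 ]), 'tool_rot': array([-2.79378746e-04,  1.50331848e-01,  9.88635052e-01, -9.95411943e-04]), 'contact_force': array([ 1.04970147, -0.28151696,  0.88280102]), 'ft_torque': array([0.00412289, 0.03668462, 0.00753489]), 'grasp_force': 0.0, 'gripper_width': 1.0004579908441462}
{'fx': 444.6908974052566, 'fy': 444.6908974052566, 'cx': 318.0774984257163, 'cy': 244.3725647341955, 'k1': -0.026698014146376365, 'R': array([[-0.99924291,  0.03848677, -0.00568935],
       [ 0.02862118,  0.62815591, -0.77756092],
       [-0.02635201, -0.77713508, -0.62878188]]), 't': array([0.43223514, 0.07007047, 1.34971236])}
{'fx': 472.9278425695065, 'fy': 472.9278425695065, 'cx': 325.10192078574204, 'cy': 239.12212131847588, 'k1': -0.0745338250362679, 'R': array([[ 0.00778607, -0.99989077,  0.01256254],
       [-0.9867627 , -0.00971768, -0.16187939],
       [ 0.16198378, -0.01113584, -0.98673058]]), 't': array([0.02227729, 0.48155513, 1.13263683])}
{'fx': 389.497715009776, 'fy': 389.497715009776, 'cx': 327.17129351838884, 'cy': 240.71293521785805, 'k1': -0.06751775828753412, 'mount': array([[-5.78179965e-04, -9.53540186e-01, -3.01265298e-01,
         7.68049161e-02],
       [ 9.99999539e-01, -3.20306650e-04, -9.05362939e-04,
         3.58927515e-04],
       [ 7.66802666e-04, -3.01265683e-01,  9.53539931e-01,
        -1.28054991e-01],
       [ 0.00000000e+00,  0.00000000e+00,  0.00000000e+00,
         1.00000000e+00]])}
```

View pics/top0.png

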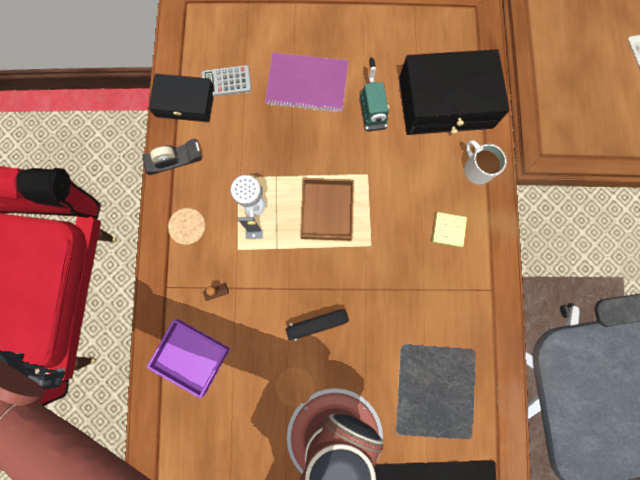

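View pics/side0.png

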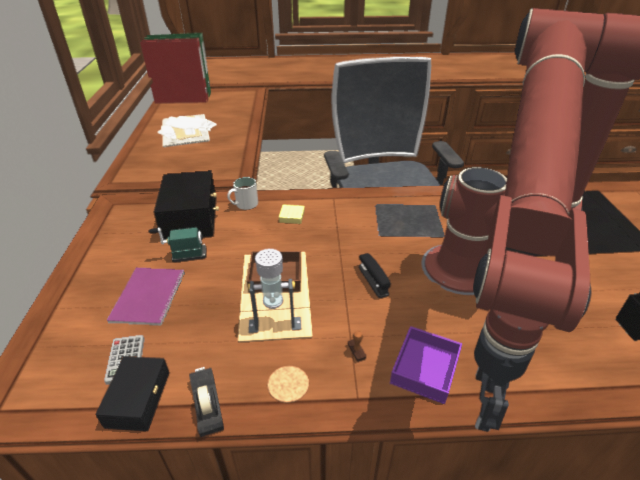

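The top view shows the board at (237–371, 175–249), with the line near column 277. The shaker cap is at (247,190) and the coaster at (186,226). There are two trays: the dark wooden one on the board at (327,209), which fits, and a purple look-alike at (189,358). The stamp is at (215,291) and the sticky notes at (450,229). I'll confirm with an enlarged crop.

```bash
cat > h.py <<'E'
import numpy as np, cv2
from plant import manip, imaging
from scipy.spatial.transform import Rotation as Ro
def pose():
    s=manip.state();w,x,y,z=s["tool_rot"]
    return Ro.from_quat([x,y,z,w]).as_matrix(),np.array(s["tool_pos"])
def grab(n):
    Rt,p=pose(); f=imaging.grab_frame(n)
    if n=="wrist":
        m=f["mount"];Rc=Rt@m[:3,:3];c=Rt@m[:3,3]+p
    else: Rc=f["R"].T;c=-Rc@f["t"]
    f["Rc"],f["c"]=Rc,c;return f
def p2w(f,u,v,z):
    d=np.array([(u-f["cx"])/f["fx"],(v-f["cy"])/f["fy"]]);q=d.copy()
    for _ in range(8):q=d/(1+f["k1"]*(q@q))
    r=f["Rc"]@np.r_[q,1];return f["c"]+r*(z-f["c"][2])/r[2]
def w2p(f,X):
    q=f["Rc"].T@(np.asarray(X)-f["c"]);q=q[:2]/q[2];q=q*(1+f["k1"]*(q@q))
    return q*f["fx"]+[f["cx"],f["cy"]]
E
python3 - <<'E'
from h import *
f=grab("top")
c=f["image"][155:275,155:395,::-1];cv2.imwrite("pics/crop1.png",cv2.resize(c,None,fx=3.3,fy=3.3,interpolation=cv2.INTER_CUBIC))
for nm,u,v,z in[("bTL",237,178,.008),("bTR",368,175,.008),("bBR",371,245,.008),("bBL",238,249,.008),("cap",247,189,.238),("coast",186,226,.005),("tray",327,209,.045),("stamp",215,291,.05),("notes",450,229,.02),("stapler",318,324,.03)]:
    print(nm,p2w(f,u,v,z).round(3))
E
```

```text
bTL [0.645 0.257 0.008]
bTR [ 0.657 -0.085  0.008]
bBR [ 0.472 -0.091  0.008]
bBL [0.459 0.247 0.008]
cap [0.553 0.193 0.238]
coast [0.518 0.384 0.005]
tray [0.556 0.022 0.045]
stamp [0.35  0.292 0.05 ]
notes [ 0.514 -0.292  0.02 ]
stapler [0.274 0.042 0.03 ]
```

View pics/crop1.png

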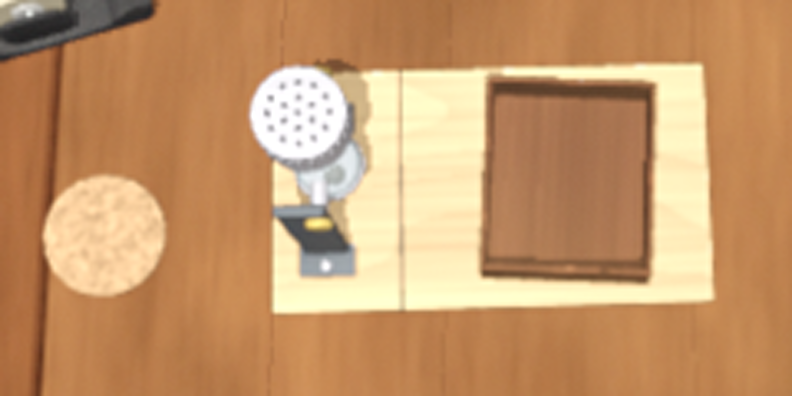

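The crop confirms the dark wooden tray on the board, with its near edge running (487,76)–(482,276) and the line at crop column 401. The cap's top centre is at crop (299,113) and the coaster's at (104,235). Next I turn these into positions.

```bash
cat > aim.py <<'E'
from h import *
def to(target, yaw=None):
    "shift in tool axes mm from measured pose to world target; optional yaw of tool y axis (deg from world x) "
    R,p=pose();print("p",p.round(4),"tooly",np.degrees(np.arctan2(R[1,1],R[0,1])).round(1),"tilt",(R[:,2]).round(3))
    print("shift",(R.T@(np.array(target)-p)*1000).round(1))
E
python3 - <<'E'
from aim import *
f=grab("top")
P=lambda u,v,z:p2w(f,155+(u+.5)/3.3-.5,155+(v+.5)/3.3-.5,z).round(4)
print("cap",P(299,113,.234)); print("coast",P(104,235,.005))
print("line",P(401,70,.008),P(402,308,.008))
print("tray TL",P(487,76,.053),"BL",P(482,276,.053),"TR",P(655,82,.053),"BR",P(650,282,.053))
print("foot upr",P(327,268,.01))
to([.553,.193,.29])
E
```

```text
cap [0.5545 0.1971 0.234 ]
coast [0.5179 0.3834 0.005 ]
line [0.6521 0.1549 0.008 ] [0.4625 0.1493 0.008 ]
tray TL [0.6343 0.0852 0.053 ] BL [0.4805 0.0864 0.053 ] TR [ 0.6311 -0.0424  0.053 ] BR [ 0.4773 -0.0383  0.053 ]
foot upr [0.4927 0.2077 0.01  ]
p [0.1857 0.5965 0.2447] tooly 72.7 tilt [-0.    -0.001 -1.   ]
shift [-470.7 -276.1  -45.1]
```

Call:
play_rows([
  [-33.5,-19.7,-12],
  [-33.5,-19.7,-12],
  [-33.5,-19.7,-12],
  [-33.5,-19.7,-12],
  [-33.5,-19.7,-7],
], hand=85)

```text
schema error: expected 6 numbers
```

Call:
play_rows([
  [-33.5,-19.7,0],
  [-33.5,-19.7,0],
  [-33.5,-19.7,0],
  [-33.5,-19.7,0],
  [-33.5,-19.7,0],
])

```text
schema error: expected 6 numbers
```

Call:
play_rows([
  [-33.5,-19.7,0],
  [-33.5,-19.7,0],
  [-33.5,-19.7,0],
  [-33.5,-19.7,0],
  [0,0,0],
])

```text
schema error: expected 6 numbers
```

Run:
```python
from aim import *
to([.5545,.197,.209])
f=grab("wrist");im=f["image"][:,:,::-1].copy()
print("pred",w2p(f,[.5545,.197,.234]))
for z in(.234,):
    for r in(.0305,):
        pts=np.array([w2p(f,[.5545+r*np.cos(a),.197+r*np.sin(a),z]) for a in np.linspace(0,6.28,40)]).astype(int)
        cv2.polylines(im,[pts],True,(0,0,255),1)
cv2.imwrite("pics/w1.png",im)
```

```text
p [0.1857 0.5965 0.2447] tooly 72.7 tilt [-0.    -0.001 -1.   ]
shift [-470.9 -271.7   35.9]
pred [ 54.23821445 723.38655806]
```

View pics/w1.png

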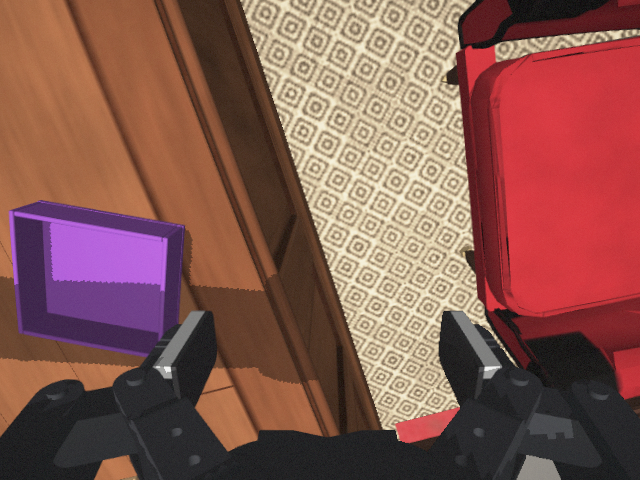

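The picture shows only the purple tray at (95,280) and the fingers. My rows had three numbers each instead of six, so the arm didn't move. I'm resending them with six.

Call:
play_rows([
  [-33.5,-19.5,-12,0,0,0],
  [-33.5,-19.5,-12,0,0,0],
  [-33.5,-19.5,-12,0,0,0],
  [-33.5,-19.5,-12,0,0,0],
  [-33.5,-19.5,-7,0,0,0],
], hand=85)

```text
time: 0.72
tool_pos: [0.3178, 0.4528, 0.302]
tool_rot: [0.001, 0.15, 0.989, 0.001]
contact_force: [0.6, 1.1, 0.2]
gripper_width: 0.993
grasp_force: 0.0
```

Call:
play_rows([
  [-33.5,-19.5,0,0,0,0],
  [-33.5,-19.5,0,0,0,0],
  [-33.5,-19.5,0,0,0,0],
  [-33.5,-19.5,0,0,0,0],
  [-33.5,-19.5,0,0,0,0],
])

```text
time: 1.13
tool_pos: [0.4486, 0.3094, 0.3005]
tool_rot: [0.0, 0.15, 0.989, 0.0]
contact_force: [0.0, 0.4, -0.2]
gripper_width: 0.997
grasp_force: 0.0
```

Call:
play_rows([
  [-33.5,-19.5,0,0,0,0],
  [-33.5,-19.5,0,0,0,0],
  [-33.5,-19.5,0,0,0,0],
  [-33.5,-19.5,0,0,0,0],
  [0,0,0,0,0,0],
])

```text
time: 1.55
tool_pos: [0.5557, 0.1918, 0.2998]
tool_rot: [0.001, 0.154, 0.988, -0.001]
contact_force: [-0.6, 0.6, 0.2]
gripper_width: 0.995
grasp_force: 0.0
```

Run:
```python
from aim import *
to([.5545,.197,.209])
f=grab("wrist");im=f["image"][:,:,::-1].copy()
print("pred",w2p(f,[.5545,.197,.234]))
pts=np.array([w2p(f,[.5545+.0305*np.cos(a),.197+.0305*np.sin(a),.234]) for a in np.linspace(0,6.28,40)]).astype(int)
cv2.polylines(im,[pts],True,(0,0,255),1)
cv2.imwrite("pics/w2.png",im)
```

```text
p [0.5557 0.1918 0.2998] tooly 72.3 tilt [ 0.001 -0.002 -1.   ]
shift [ 2.9  4.8 90.8]
pred [335.72190961 263.54129911]
```

View pics/w2.png

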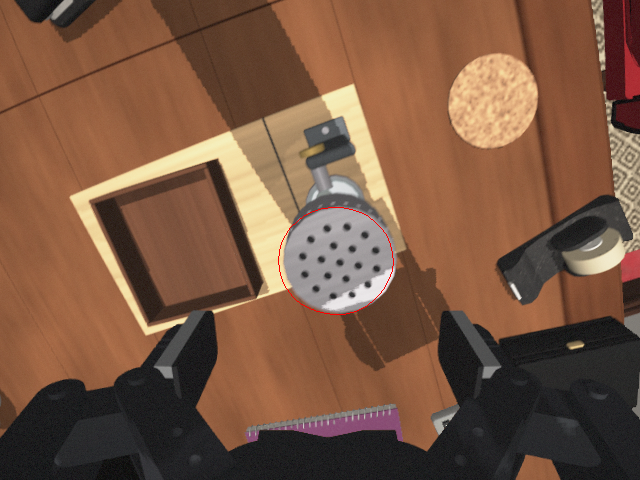

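The cap's circle is centred at about (340,261), roughly 4 px right of the prediction, and its size matches. The tray, the line and the coaster at (493,101) are also in view. I'll correct the aim and descend.

Run:
```python
from aim import *
f=grab("wrist")
c=p2w(f,340,261,.234);print(c.round(4),"coast",p2w(f,493,101,.005).round(4))
to([c[0],c[1],.209])
```

```text
[0.552 0.202 0.234] coast [0.5146 0.3878 0.005 ]
p [0.553  0.1955 0.2999] tooly 72.6 tilt [-0.001  0.    -1.   ]
shift [ 2.7  5.9 90.9]
```

Run:
```python
from aim import *
f=grab("wrist")
g=cv2.medianBlur(cv2.cvtColor(f["image"],cv2.COLOR_RGB2GRAY),5)
for roi,(r0,r1),z in(((250,180,420,350),(48,62),.234),((420,30,570,170),(38,56),.005)):
    x0,y0,x1,y1=roi
    h=cv2.HoughCircles(g[y0:y1,x0:x1],cv2.HOUGH_GRADIENT,1,200,param1=100,param2=15,minRadius=r0,maxRadius=r1)
    u,v,r=h[0,0];print(u+x0,v+y0,r,p2w(f,u+x0,v+y0,z).round(4))
    if z>.1:c=p2w(f,u+x0,v+y0,z)
to([c[0],c[1],.209])
```

```text
333.5 262.5 56.9 [0.5508 0.1999 0.234 ]
484.5 103.5 48.2 [0.513  0.3802 0.005 ]
p [0.5523 0.1965 0.3   ] tooly 72.7 tilt [-0.001  0.    -1.   ]
shift [ 2.4  2.8 91. ]
```

Call:
play_rows([
  [1,2.3,20,0,0,0],
  [0,0,20,0,0,0],
  [0,0,20,0,0,0],
  [0,0,20,0,0,0],
  [0,0,16,0,0,0],
])

```text
time: 2.12
tool_pos: [0.5505, 0.2007, 0.2027]
tool_rot: [-0.001, 0.149, 0.989, -0.0]
contact_force: [-0.4, -0.2, -0.2]
gripper_width: 0.994
grasp_force: 0.0
```

Call:
play_rows([
  [0,0,0,0,0,0],
  [0,0,0,0,0,0],
  [0,0,0,0,0,0],
  [0,0,0,0,0,0],
  [0,0,0,0,0,0],
], hand=54)

```text
time: 2.53
tool_pos: [0.5516, 0.2, 0.2053]
tool_rot: [-0.0, 0.15, 0.989, 0.001]
contact_force: [-4.9, 1.8, -0.2]
gripper_width: 0.69
grasp_force: 64.4
```

Call:
play_rows([
  [0,0,0,0,0,0],
  [0,0,0,0,0,0],
  [0,0,0,0,0,0],
  [0,0,0,0,0,0],
  [0,0,0,0,0,0],
])

```text
time: 2.95
tool_pos: [0.5516, 0.1999, 0.2052]
tool_rot: [-0.001, 0.15, 0.989, 0.001]
contact_force: [-5.6, 2.4, -0.2]
gripper_width: 0.695
grasp_force: 64.4
```

Call:
play_rows([
  [0,0,0,0,0,-7],
  [0,0,0,0,0,-7],
  [0,0,0,0,0,-7],
  [0,0,0,0,0,-7],
  [0,0,0,0,0,-7],
])

```text
time: 3.37
tool_pos: [0.5516, 0.1992, 0.2047]
tool_rot: [-0.001, -0.157, 0.988, 0.0]
contact_force: [-5.5, -0.0, -1.4]
gripper_width: 0.689
grasp_force: 64.5
```

Call:
play_rows([
  [0,0,0,0,0,-7],
  [0,0,0,0,0,-7],
  [0,0,0,0,0,-7],
  [0,0,0,0,0,-7],
  [0,0,0,0,0,-7],
])

```text
time: 3.78
tool_pos: [0.5527, 0.1972, 0.205]
tool_rot: [-0.0, -0.446, 0.895, -0.002]
contact_force: [-0.8, -4.7, -1.0]
gripper_width: 0.688
grasp_force: 64.6
```

Call:
play_rows([
  [0,0,0,0,0,-7],
  [0,0,0,0,0,0],
  [0,0,0,0,0,0],
  [0,0,0,0,0,0],
  [0,0,-3,0,0,0],
])

```text
time: 4.2
tool_pos: [0.5528, 0.1968, 0.2071]
tool_rot: [-0.001, -0.497, 0.868, -0.002]
contact_force: [1.4, -6.4, -3.6]
gripper_width: 0.69
grasp_force: 65.5
```

Run:
```python
from aim import *
to([.5516,.2,.30])
s=manip.state();print(s["joint_pos"].round(2),s["contact_force"],s["ft_torque"])
```

```text
p [0.5528 0.1968 0.2071] tooly 149.7 tilt [ 0.001 -0.005 -1.   ]
shift [ -1.8   2.3 -92.9]
[ 0.22 -0.01  1.74 -0.01  1.41 -2.39] [ 1.41858964 -6.4147261  -3.5831458 ] [-0.97756986 -0.09964397 -0.05412646]
```

Call:
play_rows([
  [0,0,-4,0,0,0],
  [0,0,-6,0,0,0],
  [0,0,-8,0,0,0],
  [0,0,-10,0,0,0],
  [0,0,-10,0,0,0],
])

```text
time: 4.62
tool_pos: [0.5525, 0.1979, 0.2456]
tool_rot: [-0.0, -0.497, 0.868, -0.001]
contact_force: [-0.5, -0.8, -0.7]
gripper_width: 0.694
grasp_force: 65.6
```

Call:
play_rows([
  [0,0,-10,0,0,0],
  [0,0,-10,0,0,0],
  [0,0,-10,0,0,0],
  [0,0,0,0,0,0],
  [0,0,0,0,0,0],
])

```text
time: 5.03
tool_pos: [0.5527, 0.1994, 0.2767]
tool_rot: [0.001, -0.498, 0.867, -0.0]
contact_force: [-0.3, -0.2, -1.7]
gripper_width: 0.687
grasp_force: 65.6
```

Run:
```python
from aim import *
to([.516,.383,.12])
f=grab("side");im=f["image"][180:420,200:420,::-1]
cv2.imwrite("pics/s2.png",cv2.resize(im,None,fx=2.4,fy=2.4))
```

```text
p [0.5527 0.1994 0.2767] tooly 149.7 tilt [ 0.003  0.001 -1.   ]
shift [-139.7  124.6  156.8]
```

View pics/s2.png

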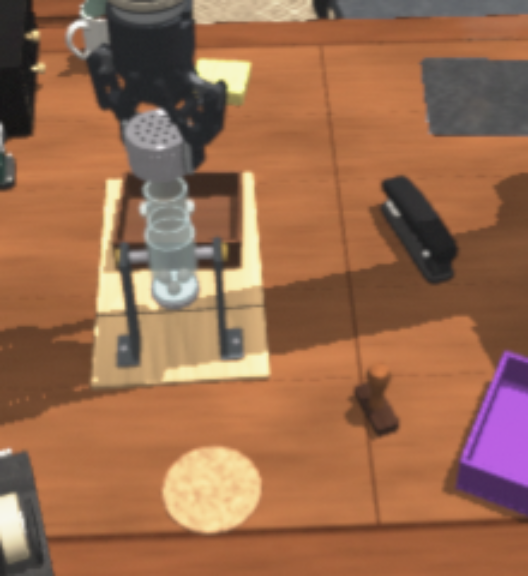

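The crop shows the cap held level in the gripper at (157,145) and the jar open and upright below it. The coaster at (212,488) is clear. I'll carry the cap to it.

Call:
play_rows([
  [-28,25,0,0,0,0],
  [-28,25,0,0,0,0],
  [-28,25,0,0,0,0],
  [-28,25,20,0,0,0],
  [-27.5,24.5,30,0,0,0],
])

```text
time: 5.5
tool_pos: [0.5166, 0.3801, 0.2316]
tool_rot: [0.003, -0.498, 0.867, 0.0]
contact_force: [0.6, 0.7, -0.4]
gripper_width: 0.688
grasp_force: 65.6
```

Call:
play_rows([
  [0,0,35,0,0,0],
  [0,0,35,0,0,0],
  [0,0,35,0,0,0],
  [0,0,35,0,0,0],
  [0,0,35,0,0,0],
])

```text
time: 5.92
tool_pos: [0.5151, 0.377, 0.0517]
tool_rot: [-0.001, -0.498, 0.867, -0.0]
contact_force: [-0.0, -0.2, -1.3]
gripper_width: 0.695
grasp_force: 65.7
```

Call:
play_rows([
  [0,0,15,0,0,0],
  [0,0,0,0,0,0],
  [0,0,0,0,0,0],
  [0,0,0,0,0,0],
  [0,0,0,0,0,0],
])

```text
time: 6.33
tool_pos: [0.5181, 0.3784, 0.0428]
tool_rot: [0.003, -0.498, 0.867, -0.0]
contact_force: [-0.2, -0.7, -1.2]
gripper_width: 0.692
grasp_force: 65.7
```

Run:
```python
from aim import *
to([.517,.383,.0165])
f=grab("top")
# coaster / cap check in top view
h,s,v=cv2.split(cv2.cvtColor(f["image"],cv2.COLOR_RGB2HSV))
im=f["image"][190:270,140:240,::-1];cv2.imwrite("pics/t3.png",cv2.resize(im,None,fx=5,fy=5,interpolation=cv2.INTER_CUBIC))
```

```text
p [0.5181 0.3784 0.0428] tooly 149.7 tilt [ 0.005  0.003 -1.   ]
shift [-3.3  3.4 26.3]
```

Call:
play_rows([
  [-3,3,14,0,0,0],
  [0,0,5,0,0,0],
  [0,0,2,0,0,0],
  [0,0,0,0,0,0],
  [0,0,0,0,0,0],
])

```text
time: 6.8
tool_pos: [0.5146, 0.3812, 0.0178]
tool_rot: [-0.001, -0.498, 0.867, -0.0]
contact_force: [0.3, 0.0, -0.5]
gripper_width: 0.695
grasp_force: 65.7
```

Call:
play_rows([
  [0,0,2,0,0,0],
  [0,0,1,0,0,0],
  [0,0,1,0,0,0],
  [0,0,0,0,0,0],
  [0,0,0,0,0,0],
])

```text
time: 7.22
tool_pos: [0.5154, 0.3816, 0.0157]
tool_rot: [0.0, -0.498, 0.867, -0.0]
contact_force: [-1.8, -1.9, 6.6]
gripper_width: 0.69
grasp_force: 66.2
```

Call:
play_rows([
  [0,0,0,0,0,0],
  [0,0,0,0,0,0],
  [0,0,0,0,0,0],
  [0,0,0,0,0,0],
  [0,0,-4,0,0,0],
], hand=85)

```text
time: 7.63
tool_pos: [0.5143, 0.3809, 0.0174]
tool_rot: [-0.001, -0.498, 0.867, -0.0]
contact_force: [-0.4, 0.7, -0.3]
gripper_width: 0.995
grasp_force: 0.0
```

Call:
play_rows([
  [0,0,-10,0,0,0],
  [0,0,-20,0,0,0],
  [0,0,-30,0,0,0],
  [0,0,-40,0,0,0],
  [0,0,-40,0,0,0],
])

```text
time: 8.05
tool_pos: [0.5142, 0.3809, 0.1597]
tool_rot: [-0.001, -0.498, 0.867, 0.0]
contact_force: [0.1, 0.5, 0.5]
gripper_width: 0.995
grasp_force: 0.0
```

Call:
play_rows([
  [0,0,-40,0,0,7],
  [0,0,-40,0,0,7],
  [0,0,-40,0,0,7],
  [0,0,-22,0,0,7],
  [0,0,0,0,0,7],
])

```text
time: 8.47
tool_pos: [0.5172, 0.3827, 0.3108]
tool_rot: [0.007, -0.211, 0.977, 0.002]
contact_force: [-0.7, 1.2, 1.1]
gripper_width: 0.995
grasp_force: 0.0
```

Call:
play_rows([
  [0,0,0,0,0,7],
  [0,0,0,0,0,7],
  [0,0,0,0,0,7],
  [0,0,0,0,0,7],
  [0,0,0,0,0,7],
])

```text
time: 8.88
tool_pos: [0.5149, 0.3813, 0.3015]
tool_rot: [0.0, 0.093, 0.996, 0.0]
contact_force: [-0.4, 0.5, 0.6]
gripper_width: 0.999
grasp_force: 0.0
```

Call:
play_rows([
  [0,0,0,0,0,7],
  [0,0,0,0,0,7],
  [0,0,0,0,0,7],
  [0,0,0,0,0,7],
  [0,0,0,0,0,7],
])

```text
time: 9.3
tool_pos: [0.5149, 0.3813, 0.3015]
tool_rot: [0.0, 0.388, 0.922, 0.0]
contact_force: [0.3, -0.2, -0.2]
gripper_width: 0.998
grasp_force: 0.0
```

Call:
play_rows([
  [0,0,0,0,0,7],
  [0,0,0,0,0,7],
  [0,0,0,0,0,7],
  [0,0,0,0,0,7],
  [0,0,0,0,0,7],
])

```text
time: 9.72
tool_pos: [0.5149, 0.3813, 0.3015]
tool_rot: [0.0, 0.647, 0.762, 0.0]
contact_force: [-0.4, -0.4, -0.1]
gripper_width: 0.993
grasp_force: 0.0
```

Call:
play_rows([
  [0,0,0,0,0,7],
  [0,0,0,0,0,1],
  [0,0,0,0,0,0],
  [0,0,0,0,0,0],
  [0,0,0,0,0,0],
])

```text
time: 10.13
tool_pos: [0.515, 0.3813, 0.3007]
tool_rot: [0.0, 0.696, 0.718, 0.0]
contact_force: [0.4, -0.2, -0.4]
gripper_width: 1.0
grasp_force: 0.0
```

Run:
```python
from aim import *
to([.556,-.085,.30])
f=grab("top");im=f["image"][150:270,140:400,::-1]
cv2.imwrite("pics/t4.png",cv2.resize(im,None,fx=3,fy=3,interpolation=cv2.INTER_CUBIC))
```

```text
p [0.515  0.3813 0.3007] tooly 1.8 tilt [ 0.  0. -1.]
shift [-467.4   26.3    0.6]
```

View pics/t4.png

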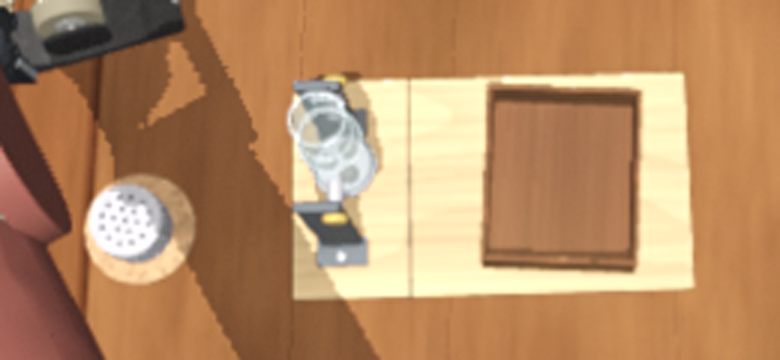

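The cap stands upright on the coaster at crop (123,222), and the jar is open and upright. The tray lies at crop (483–641, 86–270), unmoved. I'll go behind the tray and lower the open fingers.

Call:
play_rows([
  [-40,3,0,0,0,0],
  [-40,3,0,0,0,0],
  [-40,3,0,0,0,0],
  [-40,3,0,0,0,0],
  [-40,3,0,0,0,0],
])

```text
time: 10.6
tool_pos: [0.5357, 0.1803, 0.3005]
tool_rot: [0.0, 0.696, 0.718, 0.0]
contact_force: [0.4, 0.8, 0.8]
gripper_width: 0.998
grasp_force: 0.0
```

Call:
play_rows([
  [-40,3,0,0,0,0],
  [-40,3,0,0,0,0],
  [-40,3,0,0,0,0],
  [-40,2,0,0,0,0],
  [-40,0,0,0,0,0],
])

```text
time: 11.02
tool_pos: [0.5528, -0.0197, 0.3006]
tool_rot: [0.0, 0.696, 0.718, 0.0]
contact_force: [0.5, 0.5, 0.1]
gripper_width: 0.995
grasp_force: 0.0
```

Call:
play_rows([
  [-40,0,0,0,0,0],
  [-30,0,0,0,0,0],
  [0,0,30,0,0,0],
  [0,0,40,0,0,0],
  [0,0,40,0,0,0],
])

```text
time: 11.43
tool_pos: [0.556, -0.089, 0.191]
tool_rot: [0.002, 0.697, 0.717, 0.001]
contact_force: [1.1, -0.2, -0.5]
gripper_width: 0.993
grasp_force: 0.0
```

Call:
play_rows([
  [0,0,40,0,0,0],
  [0,0,40,0,0,0],
  [0,0,30,0,0,0],
  [0,0,0,0,0,0],
  [0,0,0,0,0,0],
])

```text
time: 11.85
tool_pos: [0.5536, -0.0873, 0.0789]
tool_rot: [-0.002, 0.696, 0.718, -0.001]
contact_force: [-0.3, -1.0, 0.4]
gripper_width: 0.995
grasp_force: 0.0
```

Run:
```python
from aim import *
f=grab("top")
P=lambda u,v,z:p2w(f,140+(u+.5)/3-.5,150+(v+.5)/3-.5,z).round(4)
print("cap",P(123,222,.045),"coast",P(140,229,.005))
print("line",P(409,78,.008),P(410,298,.008))
for q in((488,86),(483,265),(641,91),(635,270)):print(P(*q,.053))
to([.556,-.06,.025])
f=grab("wrist");cv2.imwrite("pics/w5.png",f["image"][:,:,::-1])
```

```text
cap [0.5158 0.386  0.045 ] coast [0.5176 0.383  0.005 ]
line [0.6526 0.1553 0.008 ] [0.4599 0.1496 0.008 ]
[0.6327 0.0849 0.053 ]
[0.4813 0.0865 0.053 ]
[ 0.6298 -0.0429  0.053 ]
[ 0.4783 -0.0376  0.053 ]
p [ 0.5557 -0.0879  0.0816] tooly 1.7 tilt [ 0.001 -0.    -1.   ]
shift [27.9  1.1 56.6]
```

View pics/w5.png

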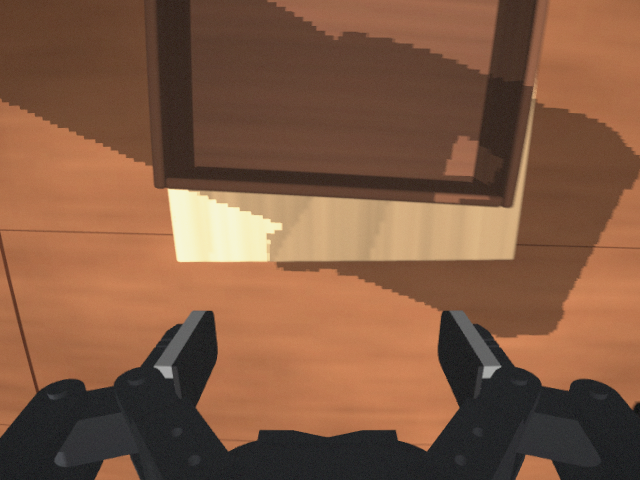

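The wrist view shows the tray's far edge from (157,187) to (515,205), skewed a little, with both fingers behind it. I'll lower and push, stopping short of the line first.

Call:
play_rows([
  [0,0,25,0,0,0],
  [0,0,20,0,0,0],
  [0,0,8,0,0,0],
  [0,0,0,0,0,0],
  [10,0,0,0,0,0],
])

```text
time: 12.37
tool_pos: [0.5563, -0.0789, 0.0295]
tool_rot: [0.002, 0.697, 0.717, 0.001]
contact_force: [-0.4, 0.7, -0.3]
gripper_width: 0.995
grasp_force: 0.0
```

Call:
play_rows([
  [10,0,0,0,0,0],
  [8,0,0,0,0,0],
  [8,0,0,0,0,0],
  [6,0,0,0,0,0],
  [6,0,0,0,0,0],
])

```text
time: 12.78
tool_pos: [0.5547, -0.0395, 0.0288]
tool_rot: [0.002, 0.696, 0.718, 0.0]
contact_force: [0.5, -4.6, 2.6]
gripper_width: 0.998
grasp_force: 2.0
```

Call:
play_rows([
  [6,0,0,0,0,0],
  [6,0,0,0,0,0],
  [6,0,0,0,0,0],
  [6,0,0,0,0,0],
  [6,0,0,0,0,0],
])

```text
time: 13.2
tool_pos: [0.5525, -0.0093, 0.0273]
tool_rot: [-0.0, 0.696, 0.718, -0.0]
contact_force: [-0.2, -3.9, 3.4]
gripper_width: 0.996
grasp_force: 2.0
```

Call:
play_rows([
  [4,0,0,0,0,0],
  [2,0,0,0,0,0],
  [0,0,0,0,0,0],
  [0,0,0,0,0,0],
  [0,0,0,0,0,0],
])

```text
time: 13.62
tool_pos: [0.5517, -0.0031, 0.0266]
tool_rot: [-0.001, 0.697, 0.718, -0.0]
contact_force: [-0.2, -0.7, -0.2]
gripper_width: 1.003
grasp_force: 0.0
```

Run:
```python
from aim import *
to([.556,.011,.027])
f=grab("top");im=f["image"][155:275,215:405,::-1]
cv2.imwrite("pics/t6.png",cv2.resize(im,None,fx=4,fy=4,interpolation=cv2.INTER_CUBIC))
```

```text
p [ 0.5517 -0.0031  0.0266] tooly 1.7 tilt [-0.002  0.001 -1.   ]
shift [14.   4.7 -0.4]
```

View pics/t6.png

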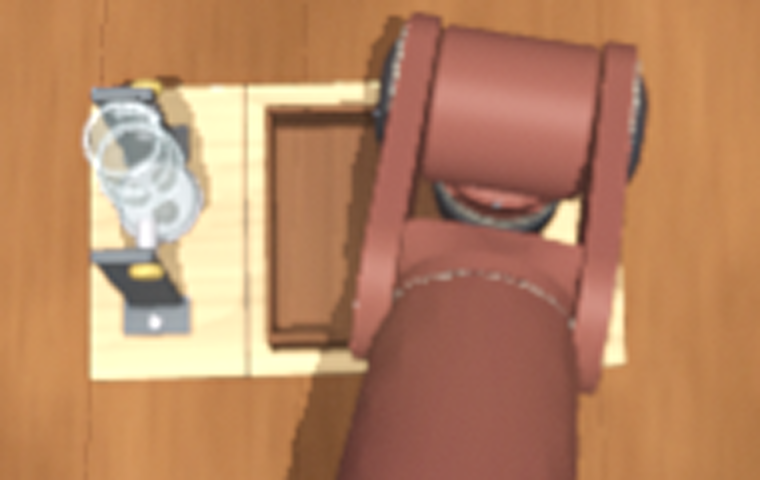

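The near edge of the tray runs from crop (267,107) to (269,348), parallel to the line at column 248. I'll measure the gap with sub-pixel edges.

```bash
cat > gap.py <<'E'
from aim import *
def gap(name="top",rows=(185,238)):
    f=grab("top");g=cv2.GaussianBlur(cv2.cvtColor(f["image"],cv2.COLOR_RGB2GRAY),(1,5),0).astype(float)
    L=[];T=[]
    # line visible above/below tray: rows just off the tray; tray edge in between
    for v in list(range(177,181))+list(range(245,248))+list(range(185,238,4)):
        s=g[v,268:285]; i=s[2:13].argmin()+2
        if v<182 or v>243:
            w=np.clip(np.median(s)-s-8,0,None); w[:max(i-2,0)]=0; w[i+3:]=0
            if w.sum()>0:L.append(p2w(f,268+(w*np.arange(17)).sum()/w.sum(),v,.008))
    for v in range(188,238,4):
        s=g[v,270:300];d=-np.diff(s);d[d<4]=0
        i=d.argmax();a=slice(max(i-1,0),i+2);u=270+(d[a]*(np.arange(len(d))[a]+.5)).sum()/d[a].sum()
        T.append(p2w(f,u,v,.053))
    L,T=np.array(L),np.array(T)
    l=np.polyfit(L[:,0],L[:,1],1);t=np.polyfit(T[:,0],T[:,1],1)
    print("n",len(L),"line",l.round(4),"tray",t.round(4),"resid",np.std(T[:,1]-np.polyval(t,T[:,0])).round(4),np.std(L[:,1]-np.polyval(l,L[:,0])).round(4))
    for x in(.48,.63):print("gap mm at",x,((np.polyval(l,x)-np.polyval(t,x))*1e3).round(1))
E
python3 - <<'E'
from gap import *
gap()
f=grab("top")
P=lambda u,v,z:p2w(f,215+(u+.5)/4-.5,155+(v+.5)/4-.5,z).round(4)
print("eye",P(247,86,.008),P(249,376,.008),P(267,107,.053),P(269,348,.053))
to([.556,.011,.027])
E
```

```text
n 7 line [0.0336 0.1336] tray [0.0401 0.1143] resid 0.0004 0.0001
gap mm at 0.48 16.3
gap mm at 0.63 15.3
eye [0.6514 0.1543 0.008 ] [0.4608 0.1482 0.008 ] [0.6242 0.1371 0.053 ] [0.4718 0.1323 0.053 ]
p [ 0.552  -0.0035  0.0269] tooly 1.7 tilt [-0.001  0.001 -1.   ]
shift [14.4  4.4 -0.1]
```

Call:
play_rows([
  [4,0,0,0,0,0],
  [4,0,0,0,0,0],
  [3,0,0,0,0,0],
  [2,0,0,0,0,0],
  [1,0,0,0,0,0],
])

```text
time: 14.18
tool_pos: [0.5519, 0.0106, 0.0272]
tool_rot: [-0.0, 0.696, 0.718, -0.0]
contact_force: [-1.3, -1.6, -1.0]
gripper_width: 0.999
grasp_force: 1.0
```

Call:
play_rows([
  [1,0,0,0,0,0],
  [0,0,0,0,0,0],
  [0,0,0,0,0,0],
  [0,0,0,0,0,0],
  [0,0,0,0,0,0],
])

```text
time: 14.6
tool_pos: [0.5523, 0.0114, 0.0276]
tool_rot: [0.0, 0.697, 0.718, 0.0]
contact_force: [-0.1, -0.3, 0.0]
gripper_width: 0.997
grasp_force: 0.0
```

Run:
```python
from gap import *
gap()
to([.556,.011,.027])
# side-camera cross-check data
f=grab("side"); cv2.imwrite("pics/side7.png",f["image"][:,:,::-1])
for x in(.48,.63): print(w2p(f,[x,.1336+.0336*x,.008]),w2p(f,[x,.1336+.0336*x,.053]))
```

```text
n 7 line [0.0334 0.1338] tray [0.0227 0.1381] resid 0.0008 0.0001
gap mm at 0.48 0.8
gap mm at 0.63 2.4
p [0.5522 0.0114 0.0276] tooly 1.7 tilt [ 0.  0. -1.]
shift [-0.5  3.8  0.6]
[302.8380248  307.12294864] [302.37626413 295.53035598]
[247.7047346 310.2308039] [245.9090316  298.64384198]
```

The tray edge is within about 1–2.5 mm of the line at both ends, and the finger position agrees with this. I'll back off, rise, close the fingers and go behind the jar.

Call:
play_rows([
  [-5,0,0,0,0,0],
  [-15,0,0,0,0,0],
  [0,0,-30,0,0,0],
  [0,0,-40,0,0,0],
  [0,0,-40,0,0,0],
])

```text
time: 15.12
tool_pos: [0.5513, -0.0091, 0.1371]
tool_rot: [-0.002, 0.697, 0.717, -0.001]
contact_force: [1.1, 0.7, 0.6]
gripper_width: 0.999
grasp_force: 0.0
```

Call:
play_rows([
  [0,0,-40,0,0,0],
  [0,0,-40,0,0,0],
  [0,0,-40,0,0,0],
  [0,0,-42,0,0,0],
  [0,0,0,0,0,0],
], hand=0)

```text
out of range: row 4 has -42, outside -41.7 to 41.7
```

Call:
play_rows([
  [0,0,-40,0,0,0],
  [0,0,0,0,0,0],
  [30,0,0,0,0,0],
  [38,0,0,0,0,0],
  [38,0,0,0,0,0],
])

```text
time: 15.53
tool_pos: [0.5497, 0.0975, 0.1779]
tool_rot: [0.0, 0.697, 0.717, 0.001]
contact_force: [0.0, 0.5, -0.7]
gripper_width: 0.999
grasp_force: 0.0
```

Call:
play_rows([
  [38,0,0,0,0,0],
  [38,0,0,0,0,0],
  [38,0,0,0,0,0],
  [38,0,0,0,0,0],
  [0,0,0,0,0,0],
])

```text
time: 15.95
tool_pos: [0.5442, 0.2545, 0.1773]
tool_rot: [-0.001, 0.694, 0.72, 0.001]
contact_force: [1.5, -0.0, 0.2]
gripper_width: 0.997
grasp_force: 0.0
```

Run:
```python
from gap import *
gap()
to([.5535,.250,.229])
th=np.linspace(0,2.15,36);n=.021
def B(t):
    # tool bottom centre (y,z rel. pivot); contact corner blends front->back around 90 deg
    s=np.clip((t-1.35)/.4,0,1); off=11e-3*(1-2*s); u=.064+off
    C=u*np.array([-np.sin(t),np.cos(t)])+n*np.array([np.cos(t),np.sin(t)])
    return C+[off,0]
Q=np.array([B(t) for t in th])*1e3
print("start TCP y,z",.1974+Q[0,0]/1e3,.154+Q[0,1]/1e3)
d=np.diff(Q,axis=0)
for i in range(0,35,5):print([[round(a),0,round(-b)] for a,b in np.diff(np.round(Q[i:i+6]),axis=0)], "TCP end",(np.array([.1974,.154])+Q[i+5]/1e3).round(4))
```

```text
n 7 line [0.0273 0.1377] tray [0.0292 0.1344] resid 0.0007 0.0002
gap mm at 0.48 2.4
gap mm at 0.63 2.1
p [0.5445 0.2519 0.1771] tooly 2.0 tilt [-0.  0. -1.]
shift [ -2.2   9.  -51.9]
start TCP y,z 0.2294 0.22899999999999998
[[-5, 0, -1], [-4, 0, -1], [-5, 0, -1], [-5, 0, 0], [-5, 0, 0]] TCP end [0.2057 0.2318]
[[-4, 0, 0], [-5, 0, 1], [-5, 0, 1], [-5, 0, 1], [-4, 0, 2]] TCP end [0.1823 0.2274]
[[-5, 0, 1], [-4, 0, 2], [-4, 0, 3], [-4, 0, 2], [-4, 0, 3]] TCP end [0.1614 0.2161]
[[-4, 0, 3], [-3, 0, 3], [-4, 0, 4], [-3, 0, 3], [-3, 0, 4]] TCP end [0.1448 0.199 ]
[[-2, 0, 4], [-3, 0, 4], [-2, 0, 5], [-2, 0, 5], [-1, 0, 4]] TCP end [0.1342 0.1773]
[[-2, 0, 4], [-1, 0, 3], [-1, 0, 3], [0, 0, 4], [-1, 0, 3]] TCP end [0.1297 0.16  ]
[[0, 0, 4], [0, 0, 3], [0, 0, 4], [1, 0, 3], [0, 0, 3]] TCP end [0.1305 0.1426]
```

The oversized row got its call refused, so the arm crossed at 177 mm with the fingers open. It straddled the neck and felt no contact force, and the tray is unchanged. I'll now rise, close and centre behind the neck.

Call:
play_rows([
  [0,0,-26,0,0,0],
  [0,9,-26,0,0,0],
  [0,0,0,0,0,0],
  [0,0,0,0,0,0],
  [0,0,0,0,0,0],
], hand=0)

```text
time: 16.42
tool_pos: [0.5539, 0.2484, 0.2288]
tool_rot: [-0.0, 0.697, 0.717, -0.0]
contact_force: [0.5, 0.1, 0.0]
gripper_width: 0.299
grasp_force: 0.0
```

Call:
play_rows([
  [0,0,0,0,0,0],
  [0,0,0,0,0,0],
  [0,0,0,0,0,0],
  [0,0,0,0,0,0],
  [0,0,0,0,0,0],
])

```text
time: 16.83
tool_pos: [0.5537, 0.2493, 0.2289]
tool_rot: [-0.0, 0.696, 0.718, -0.0]
contact_force: [0.5, 0.2, 0.4]
gripper_width: -0.001
grasp_force: 0.0
```

Run:
```python
from aim import *
to([.5535,.2294,.229])
f=grab("side");im=f["image"][190:430,180:400,::-1]
cv2.imwrite("pics/s8.png",cv2.resize(im,None,fx=2.4,fy=2.4))
```

```text
p [0.5537 0.2493 0.2289] tooly 1.7 tilt [-0.001 -0.    -1.   ]
shift [-19.9  -0.8  -0.1]
```

View pics/s8.png

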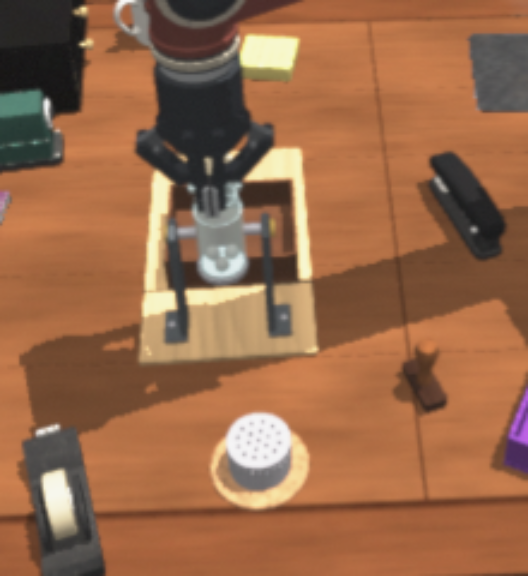

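The picture shows the cap upright on the coaster at (258,450), the tray's edge at the line at row 285, and the closed fingers behind the upright jar at (215,210). I'll tip it along the planned arc.

Call:
play_rows([
  [-10,0,0,0,0,0],
  [-6,0,0,0,0,0],
  [-4,0,0,0,0,0],
  [-5,0,-1,0,0,0],
  [-4,0,-1,0,0,0],
])

```text
time: 17.3
tool_pos: [0.5548, 0.2202, 0.2316]
tool_rot: [-0.0, 0.697, 0.718, 0.0]
contact_force: [0.8, 3.4, -0.8]
gripper_width: 0.001
grasp_force: 1.1
```

Call:
play_rows([
  [-5,0,-1,0,0,0],
  [-5,0,0,0,0,0],
  [-5,0,0,0,0,0],
  [-4,0,0,0,0,0],
  [-5,0,1,0,0,0],
])

```text
time: 17.72
tool_pos: [0.5556, 0.1962, 0.2316]
tool_rot: [0.0, 0.696, 0.718, 0.0]
contact_force: [0.7, 2.6, 1.9]
gripper_width: -0.002
grasp_force: 1.3
```

Call:
play_rows([
  [-5,0,1,0,0,0],
  [-5,0,1,0,0,0],
  [-4,0,2,0,0,0],
  [-5,0,1,0,0,0],
  [-4,0,2,0,0,0],
])

```text
time: 18.13
tool_pos: [0.5564, 0.1729, 0.2245]
tool_rot: [0.0, 0.697, 0.718, 0.0]
contact_force: [-0.2, 0.9, 1.8]
gripper_width: 0.003
grasp_force: 1.4
```

Call:
play_rows([
  [-4,0,3,0,0,0],
  [-4,0,2,0,0,0],
  [-4,0,3,0,0,0],
  [-4,0,3,0,0,0],
  [-3,0,3,0,0,0],
])

```text
time: 18.55
tool_pos: [0.5571, 0.1537, 0.2104]
tool_rot: [0.001, 0.697, 0.717, -0.0]
contact_force: [0.2, -0.2, 3.8]
gripper_width: 0.003
grasp_force: 1.7
```

Call:
play_rows([
  [-4,0,4,0,0,0],
  [-3,0,3,0,0,0],
  [-3,0,4,0,0,0],
  [0,0,0,0,0,0],
  [0,0,0,0,0,0],
])

```text
time: 18.97
tool_pos: [0.5565, 0.1442, 0.1983]
tool_rot: [-0.001, 0.697, 0.717, -0.001]
contact_force: [-0.9, -0.4, 0.1]
gripper_width: 0.002
grasp_force: 0.1
```

Run:
```python
from aim import *
to([.5535,.1448,.199])
```

```text
p [0.5565 0.1442 0.1983] tooly 1.7 tilt [-0.002 -0.    -1.   ]
shift [ 0.6 -3.  -0.7]
```

Contact forces of 2–4 N match the expected push. I'll continue over.

Call:
play_rows([
  [-2,0,4,0,0,0],
  [-3,0,4,0,0,0],
  [-2,0,5,0,0,0],
  [-2,0,5,0,0,0],
  [-1,0,4,0,0,0],
])

```text
time: 19.38
tool_pos: [0.5572, 0.1338, 0.1766]
tool_rot: [0.0, 0.697, 0.718, -0.001]
contact_force: [-0.7, -1.7, 3.2]
gripper_width: 0.003
grasp_force: 2.0
```

Call:
play_rows([
  [-2,0,4,0,0,0],
  [-1,0,3,0,0,0],
  [-1,0,3,0,0,0],
  [0,0,4,0,0,0],
  [-1,0,3,0,0,0],
])

```text
time: 19.8
tool_pos: [0.5575, 0.1296, 0.16]
tool_rot: [-0.0, 0.696, 0.718, 0.0]
contact_force: [-0.6, 1.4, 2.6]
gripper_width: -0.001
grasp_force: 1.6
```

Call:
play_rows([
  [0,0,4,0,0,0],
  [0,0,3,0,0,0],
  [0,0,4,0,0,0],
  [1,0,3,0,0,0],
  [0,0,3,0,0,0],
])

```text
time: 20.22
tool_pos: [0.5575, 0.1303, 0.143]
tool_rot: [0.0, 0.696, 0.718, -0.0]
contact_force: [-0.5, -0.4, 2.9]
gripper_width: -0.002
grasp_force: 1.8
```

Call:
play_rows([
  [0,0,0,0,0,0],
  [0,0,0,0,0,0],
  [0,0,0,0,0,0],
  [0,0,0,0,0,0],
  [0,0,0,0,0,0],
])

```text
time: 20.63
tool_pos: [0.5573, 0.1306, 0.1432]
tool_rot: [-0.0, 0.696, 0.718, -0.0]
contact_force: [-0.1, -0.6, -0.0]
gripper_width: -0.0
grasp_force: 0.0
```

Run:
```python
from aim import *
to([.5535,.1305,.1426])
```

```text
p [0.5573 0.1306 0.1432] tooly 1.7 tilt [-0.  0. -1.]
shift [-0.  -3.8  0.6]
```

Call:
play_rows([
  [0,0,-10,0,0,0],
  [0,0,-40,0,0,0],
  [0,0,-40,0,0,0],
  [0,0,-40,0,0,0],
  [0,0,-40,0,0,0],
])

```text
time: 21.05
tool_pos: [0.5571, 0.1306, 0.316]
tool_rot: [0.0, 0.696, 0.718, 0.0]
contact_force: [0.5, 1.0, -0.9]
gripper_width: -0.003
grasp_force: 0.0
```

Call:
play_rows([
  [20,0,-20,0,0,0],
  [40,0,0,0,0,0],
  [40,0,0,0,0,0],
  [40,0,0,0,0,0],
  [40,0,0,0,0,0],
])

```text
time: 21.47
tool_pos: [0.5518, 0.3122, 0.3348]
tool_rot: [0.0, 0.697, 0.717, 0.001]
contact_force: [0.6, -0.4, -0.4]
gripper_width: 0.002
grasp_force: 0.0
```

Call:
play_rows([
  [40,0,0,0,0,0],
  [30,0,0,0,0,0],
  [0,0,0,0,0,0],
  [0,0,0,0,0,0],
  [0,0,0,0,0,0],
])

```text
time: 21.88
tool_pos: [0.55, 0.3802, 0.3338]
tool_rot: [0.0, 0.696, 0.718, 0.0]
contact_force: [0.2, -0.7, -0.4]
gripper_width: -0.002
grasp_force: 0.0
```

Run:
```python
from gap import *
gap()
f=grab("top");im=f["image"]
h=cv2.cvtColor(im,cv2.COLOR_RGB2HSV)
m=((h[...,1]<70)&(h[...,2]>120)).astype(np.uint8)
m[:165]=0;m[270:]=0;m[:,:160]=0;m[:,380:]=0
n,l,st,c=cv2.connectedComponentsWithStats(m)
for i in range(1,n):
    if st[i,4]>5:print(st[i],c[i].round(1),p2w(f,*c[i],.021).round(3),im[int(c[i][1]),int(c[i][0])])
cv2.imwrite("pics/t9.png",im[:,:,::-1])
s=grab("side");im2=s["image"];cv2.imwrite("pics/s9.png",im2[:,:,::-1])
print(manip.state()["time"])
```

```text
n 7 line [0.0335 0.1337] tray [-0.1921  0.2435] resid 0.0139 0.0001
gap mm at 0.48 -1.5
gap mm at 0.63 32.3
[ 225  175  145   74 5128] [307.6 210.2] [0.558 0.071 0.021] [170 118  84]
[238 177  15   6  48] [244.6 178.2] [0.641 0.235 0.021] [156 163 167]
[257 177  18  13 163] [267.2 182.2] [0.631 0.176 0.021] [255 251 201]
[314 202  12  16 119] [318.6 209.2] [0.561 0.043 0.021] [167 129 107]
[169 211  29  27 588] [182.8 223.9] [0.52  0.388 0.021] [213 211 215]
[240 212   5   4  16] [242.2 213.5] [0.548 0.237 0.021] [255 244 194]
22.0333
```

Run:
```python
from gap import *
f=grab("top");im=f["image"];h=cv2.cvtColor(im,cv2.COLOR_RGB2HSV)
print(h[198:222,308:332,1]);g=cv2.cvtColor(im,cv2.COLOR_RGB2GRAY).astype(float)
for v in(188,190,192,226,230,233,236):
    s=g[v,266:290];d=-np.diff(s);i=np.where(d>12)[0];u=266+d[d.argmax()-1:d.argmax()+2]@(np.arange(23)[d.argmax()-1:d.argmax()+2]+.5)/d[d.argmax()-1:d.argmax()+2].sum()
    X=p2w(f,u,v,.053);print(v,round(u,1),"gap",round((.1337+.0335*X[0]-X[1])*1e3,1))
```

```text
[[131 132 131 131 133 133 130 133 133 133 132 133 129 131 131 131 134 138
  122  87  61  61  63  63]
 [133 131 133 131 132 132 131 131 133 133 133 133 130 131 132 131 134 141
  123  90  64  64  65  65]
 [131 131 131 133 133 131 131 134 136 134 137 135 133 133 133 133 135 137
  122  89  63  63  64  64]
 [130 131 131 133 133 133 134 114  87  86  99 116 134 133 131 132 135 137
  122  89  65  65  66  66]
 [131 131 132 134 133 134 101  38  17  18  21  40 110 134 133 132 136 138
  120  88  65  65  67  67]
 [130 131 131 132 134 121  43  12   0   0   0  13  67 131 135 130 136 138
  123  88  65  65  65  66]
 [128 131 131 130 136 106  21   2   0   0   0   7  33 118 135 135 136 137
  125  91  68  67  68  68]
 [129 131 131 130 136 104  23   0   0   0   0   3  26  99 119 128 136 139
  128  93  67  66  67  67]
 [129 130 132 130 134 114  36  12   0   0   0  14  33  41  38  60  94 133
  127  92  67  65  66  66]
 [132 132 131 131 133 132  85  29  14  13  15  17  18  12  10  14  25  99
  130  92  66  64  63  64]
 [131 130 131 130 133 133 132 104  62  50  56  19   4   0   0   0  11  66
  132  94  69  6
[... 751 characters left out ...]
  11   3  11  23  72 124 131 131 133 135
  130  99  79  62  62  63]
 [129 130 130 128 130 132 129  87  34  20  32  75 124 130 130 132 133 136
  131 101  81  66  67  67]
 [130 130 129 129 131 131 133 130 115 102 113 128 132 128 131 131 134 137
  130 101  81  69  68  69]
 [130 129 129 130 128 128 131 130 132 133 131 131 129 130 130 131 134 136
  129  99  80  64  65  65]
 [128 130 127 128 130 131 130 130 128 130 129 128 128 128 131 132 134 136
  129  97  78  61  61  62]
 [128 129 130 130 128 129 130 130 131 129 128 129 127 128 129 131 134 136
  129  98  74  59  59  60]]
188 274.8 gap 0.9
190 274.5 gap 0.3
192 278.6 gap 10.3
226 274.9 gap 0.4
230 274.8 gap 0.1
233 274.8 gap 0.1
236 274.8 gap 0.1
```

```bash
python3 -c "
from plant import manip
print(manip.job_done())"
```

```text
the job is handed in; nothing more can be done
None
```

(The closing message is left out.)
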